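Put the car key away in its slot on the sloping key rack

ROBOT

A 6-joint arm with a two-finger parallel gripper is mounted at the origin on the work surface. World frame = base frame: x ahead of the robot, y to its left, z up, the work surface at z = 0. Lengths are in mm, angles in rad, forces in N, time in s.
With the tool pointing down it reaches from about 350 to 975 mm from the base axis. Payload 7.1 kg.
Tool frame: the origin (TCP) lies midway between the tips of the shut fingers; the grasp point (between the pads) lies 19 mm behind it; z points along the fingers, y is the line along which they close (so a half turn about z gives the same grasp; the last joint's range is limited). The gripper opens to 88 mm and grips with 3 to 60 N. Pads are 20 mm wide; open, the fingers measure 115 mm over their backs; the gripper's body (75 mm by 178 mm) begins 61 mm behind the grasp point.
Start: joints at [1.316, 0.423, 1.63, -0, 1.089, -0.019], TCP at [145.982, 607.696, 222.675] pointing down, gripper open.
Joint ranges: [-3, 3], [-0.9, 2.11], [0.09, 2.58], [-1.31, 4.45], [0.11, 2.69], [-2.54, 2.54]. Speed limits (rad/s): [2.39, 2.39, 3.01, 3.14, 3.14, 3.14].

INTERFACE

Orientations are given as a rotation vector (axis times angle).
In Python, from workcell import ctrl gives the robot as it stands.
- The arm moves only by the shell command python3 -m pendant 'ROWS'. ROWS is a JSON object of lists of equal length, an entry for each row: "grip": the opening, from -1 (shut) to 1 (fully open); "linear": the shift along the tool's x, y, z in mm, a list of three; "angular": the turn, a rotation vector about the tool's x, y, z in rad, a list of three. In form: {"grip": [grip, ...], "linear": [[tx, ty, tz], ...], "angular": [[ax, ay, az], ...]}. A call has 1 to 12 rows; each row shifts and turns the commanded pose from where the row before left it, along the tool's axes as they then stand; what a row does not reach is not made up. A row lasts 1/12 s, in which the tool goes at most 41.7 mm and 7.16 degrees, less where a joint would pass 70% of its speed; a pose out of reach is approached as far as the arm can. A call with a gripper value outside its range is refused whole. The fingers move at their own pace and stop on an object; the grip force is fixed at half the most. Time passes only in rows, so rows that do not move let the fingers close. It gives the time, the measured TCP pose, the force, the opening and the grip force at its end, in the units of the state.
- ctrl.get_obs(): the state, without advancing time (a new reading comes with each control period).
- ctrl.get_image(name): name is "side" or "top" or "wrist"; returns the picture (420x560x3 uint8, red, green, blue); there is no depth.
- ctrl.camera_params(name): a dict with "vfov" (degrees; the focal length in pixels is half the picture's height over the tangent of half this angle, whatever the lens; pixels are square), "cx", "cy" (the principal point, pixels), "R" (3x3) and "t" (3): a world point X has camera coordinates R X + t; the wrist camera has in their place "T_tool_cam" (4x4, takes a point from camera to tool coordinates, whose origin is the TCP and whose axes are the flange's). Camera axes: x right, y down, z forward; pixel columns grow to the right and rows downward; lengths in mm; the calibration is good to about 2 mm. A picture is of the moment at which its call begins: read the wrist's pose just before it. camera_params takes no time and is no camera call.
- ctrl.close_job(): hands the job in; it is judged then, once.
The state is a dict: "t": time; "qpos": joint angles; "qvel": joint speeds; "joint_torque": joint torques, N m; "ee_pos": TCP position; "orientation": TCP orientation; "ft_force": force on the tool from outside, world axes, zero at the start; "moment": the same for the moment, N m; "width": finger opening in mm; "grasp_force": force on a finger pad.
Only numpy, scipy, OpenCV 4.12 (cv2) and the standard library are available. Lean on these libraries where they do the work, as an engineer would, in place of code of your own. Each camera call takes 0.05 s, during which the arm holds its last target. There are 200 camera calls.

TASK

Put the car key (the black fob with the steel blade folded out) away in the sloping wooden key rack: lay it, buttons up, in the empty slot cut to its outline, so that it sits flat on the pocket floor and square between the rails, then let go. Leave the loose things around it (remote, dish, torch, jar, bottle opener) where they are.

Things in the scene. Friction and masses are not known exactly. Their poses are not given: they have to be found in the camera images.
- key: Loose car key lying flat, 120 mm long, about 80 g. Black fob 72 x 40 x 20 mm (x -60 to +12, y +-20, z 0 to 20 mm; its middle at x -24) with three grey buttons on top; steel blade 48 x 12 x 5 mm (x +12 to +60, z 5 to 10 mm). Origin: underside, mid-length; x points to the blade's tip, z up out of the button face.
- slot_key_seat (a point): Middle of the key pocket's floor; the face slopes 25 deg. x up the slope (away from the robot), y across, z square out of the face. The seated key's origin lies here, axes alike (blade up the slope). Pocket 7 mm deep: wide part x -62.5 to 14.5, 45 mm across; blade channel to x 64, 20 mm across. Finger notches in both rails, down to the floor: x -42 to -6 mm.
- slot_key: Fixed rack module that carries the key's pocket, one of three alike in size (84 mm wide, 150 mm along the slope, about 90 mm high at the far edge) standing in any order side by side, 92 mm apart, on the base. Origin under its middle.
- slot_slim: Rack module with an empty pocket of one width, 26 mm, along its whole length: not the key's.
- slot_remote: Rack module whose pocket already holds a grey remote (fixed), 66 x 34 mm, standing 9 mm above the rails in the lower part of the face.
- rack: Low wooden chest under the three modules, 150 x 284 x 40 mm, with two sham drawer fronts, fixed; origin under its centre, x away from the robot. The rack reaches about 130 mm high at its far edge.
- remote: Loose black gate remote, 62 x 36 x 15 mm, a bystander without a blade; origin at the centre of its underside.
- dish: White porcelain dish, 120 mm across, 30 mm high; origin under its centre. Bystander.
- torch: Orange plastic torch, 150 mm long along x, 44 mm thick, lying; origin under its middle. Bystander.
- jar: Glass jar with a screw-top lid, 90 mm across, 120 mm high; origin under its centre. Bystander.
- opener: Chrome bottle opener lying flat, about 130 mm long along x, 44 mm wide at its ring, 8 mm thick; origin about mid-length. Bystander.
Mind the look-alikes: they are no part of the job. What is shaped like the key but white or yellow is not meant.

How it is judged (in metres and radians):
At the end, for the whole second after the job is handed in: The key lies buttons up and at rest on the floor of its own pocket: origin within 4 mm of the seat point along and across the slope and within 3 mm in height off the floor, its face parallel to the rack's face within 0.06 rad and its length square to the pocket within 0.1 rad, released (x of key in the frame of slot_key_seat between -0.004 and 0.004 m and y of key in the frame of slot_key_seat between -0.004 and 0.004 m and z of key in the frame of slot_key_seat between -0.003 and 0.003 m and angle between the z axis of key and the z axis of slot_key_seat, either way round below 0.06 rad and angle between the x axis of key and the x axis of slot_key_seat, either way round below 0.1 rad and linear speed of key below 0.01 m/s and angular speed of key below 0.1 rad/s); the robot touches nothing.
It fails at once if a bystander (remote, dish, torch, jar or opener) is moved more than 30 mm (distance of any of remote, dish, torch, jar, opener from where it was at the start of the episode above 0.03 m).
It also fails if it takes over 35 s, if anything falls off the work surface, if the arm or the gripper's body presses on something with over 40 N, if the wrist force passes 120 N, or if a joint passes its speed limit or range.

## Working session

There is one attempt and no reset: what is moved stays moved. The work goes in short steps, Python scripts to look and compute and a shell command to move; the robot and the scene stay as the last step left them, time stands still between calls to the robot, and variables do not carry over. Pictures are saved under pics/ and viewed, at most 15 in all, crops included, and the job is handed in when it is done.

```bash
mkdir -p pics; ls; python3 - <<'E'
from workcell import ctrl
import cv2,numpy as np
o=ctrl.get_obs();print({k:np.round(v,3).tolist() for k,v in o.items()})
for n in("top","side","wrist"):
    cv2.imwrite(f"pics/{n}0.png",ctrl.get_image(n)[:,:,::-1])
    print(n,{k:np.round(v,4).tolist() for k,v in ctrl.camera_params(n).items()})
a=[cv2.imread(f"pics/{n}0.png") for n in("top","side")]
E
```

```text
pics
{'t': 0.0, 'qpos': [1.316, 0.424, 1.631, 0.0, 1.089, -0.019], 'qvel': [0.0, -0.001, -0.0, 0.002, 0.002, -0.002], 'joint_torque': [-0.002, -54.461, -27.367, 0.064, 0.023, -0.0], 'ee_pos': [145.831, 607.192, 221.924], 'orientation': [-0.369, -3.12, 0.002], 'ft_force': [0.506, -0.446, -0.303], 'moment': [-0.018, -0.012, -0.035], 'grasp_force': 0.0, 'width': 87.974}
top {'vfov': 45.4126, 'cx': 270.8516, 'cy': 214.7389, 'R': [[0.0094, -0.9999, -0.0053], [-0.983, -0.0082, -0.1834], [0.1833, 0.007, -0.983]], 't': [-8.3914, 485.9268, 1266.756]}
side {'vfov': 44.211, 'cx': 280.2186, 'cy': 213.3053, 'R': [[0.9931, -0.1165, 0.0123], [-0.0627, -0.6178, -0.7838], [0.0989, 0.7776, -0.6209]], 't': [-498.9742, 104.2688, 1658.149]}
wrist {'vfov': 62.007, 'cx': 279.166, 'cy': 209.262, 'T_tool_cam': [[-0.0009, -0.9594, -0.2819, 78.0573], [1.0, -0.0008, -0.0004, -0.2446], [0.0001, -0.2819, 0.9594, -161.7921], [0.0, 0.0, 0.0, 1.0]]}
```

View pics/top0.png

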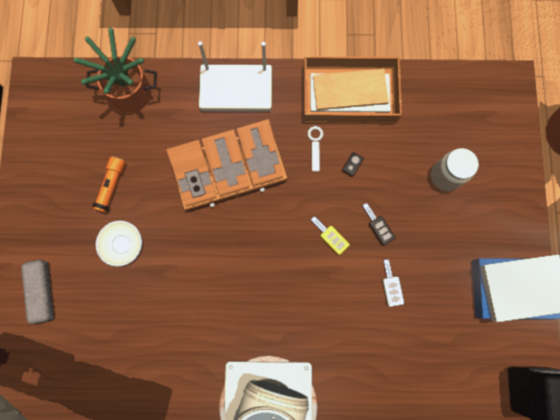

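View pics/side0.png

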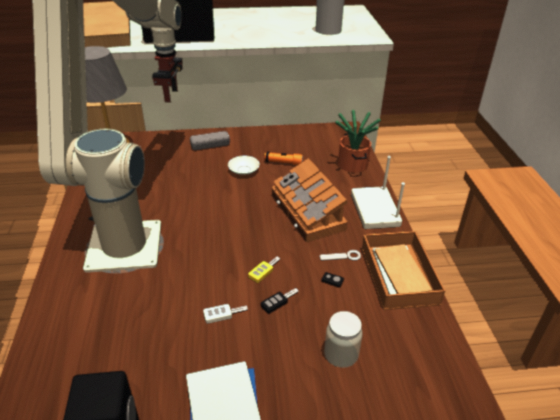

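Candidates for the key in the top view: the black key at (380,225), yellow at (331,237), white at (392,285), and the black remote at (353,163), which has no blade. I choose the black one with a blade, at side (277,300). Next is one close crop of the key and the rack.

```bash
python3 - <<'E'
import cv2,numpy as np
t=cv2.imread("pics/top0.png");s=cv2.imread("pics/side0.png")
z=lambda a,w,h:cv2.resize(a,(w,h),interpolation=cv2.INTER_CUBIC)
A=z(t[110:220,155:300],435,330);B=z(t[195:255,350:405],330,360)
C=z(s[150:240,260:350],360,360)
im=np.zeros((600,800,3),np.uint8)
im[:330,:435]=A;im[:360,440:770]=B;im[330:590,:]=0
im[332:592,:435]=z(s[150:240,260:350],435,260)[:260]
im[365:595,440:770]=z(s[280:320,255:312],330,230)
cv2.imwrite("pics/crop1.png",im)
E
```

```text
(no output)
```

View pics/crop1.png

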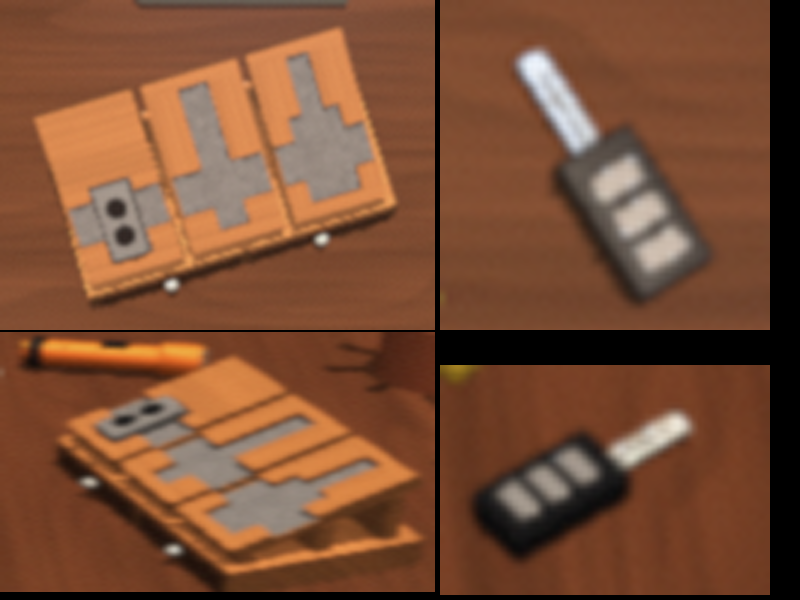

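The crop confirms the black key with a folded-out blade at top (380,225). The key's pocket (wide below, narrow blade channel above) is the right-hand module at top (263,155). The middle one is the slim pocket, the left one holds the remote.

```bash
cat > h.py <<'E'
import numpy as np,cv2
from workcell import ctrl
from scipy.spatial.transform import Rotation as Ro
def cam(n,obs=None):
    p=ctrl.camera_params(n); f=210/np.tan(np.radians(p["vfov"])/2)
    if n=="wrist":
        T=np.eye(4);T[:3,:3]=Ro.from_rotvec(obs["orientation"]).as_matrix();T[:3,3]=obs["ee_pos"]
        C=T@np.array(p["T_tool_cam"]);R=C[:3,:3].T;t=-R@C[:3,3]
    else: R=np.array(p["R"]);t=np.array(p["t"])
    return f,p["cx"],p["cy"],R,t
def ray(c,uv):
    f,cx,cy,R,t=c
    d=R.T@np.array([(uv[0]-cx)/f,(uv[1]-cy)/f,1]);return -R.T@t,d/np.linalg.norm(d)
def onz(c,uv,z):
    o,d=ray(c,uv);return o+d*(z-o[2])/d[2]
def tri(c1,u1,c2,u2):
    o,d=ray(c1,u1);p,e=ray(c2,u2)
    s=np.linalg.lstsq(np.c_[d,-e],p-o,rcond=None)[0]
    a,b=o+d*s[0],p+e*s[1];return (a+b)/2,np.linalg.norm(a-b)
def proj(c,X):
    f,cx,cy,R,t=c;q=R@np.asarray(X)+t;return np.array([f*q[0]/q[2]+cx,f*q[1]/q[2]+cy])
E
python3 - <<'E'
from h import *
np.set_printoptions(precision=1,suppress=True)
T=cam("top");S=cam("side")
# crop pixel -> image pixel
ct=lambda x,y:(155+x/3,110+y/3); kt=lambda x,y:(350+x/6-440/6,195+y/6)
cs=lambda x,y:(260+x*90/435,150+(y-332)*90/260); ks=lambda x,y:(255+(x-440)*57/330,280+(y-365)*40/230)
for n,a,b in[("tip",kt(532,52),ks(688,420)),("b1",kt(615,178),ks(578,465)),("b2",kt(640,215),ks(548,483)),("b3",kt(664,250),ks(518,500))]:
    print(n,*tri(T,a,S,b),onz(T,a,15))
for n,a,b in[("chan L",ct(289,60),cs(365,459)),("chan R",ct(305,53),cs(380,464)),("botL",ct(315,203),cs(217,522)),("botR",ct(360,190),cs(247,537)),("far right corner",ct(343,28),cs(416,476)),("near right corner",ct(396,207),cs(233,551)),("far left corner",ct(246,57),cs(349,432))]:
    print(n,*tri(T,a,S,b),a)
E
```

```text
tip [ 524.1 -257.7   11.6] 0.9899941699124872 [ 523.9 -257.    15. ]
b1 [ 465.  -291.    21.6] 1.9011290421814429 [ 467.1 -292.4   15. ]
b2 [ 448.9 -301.4   21.8] 1.3189273318950534 [ 450.6 -302.9   15. ]
b3 [ 433.3 -311.3   22.4] 1.4023305389330627 [ 435.1 -313.    15. ]
chan L [689.   46.9 121.8] 1.860594508430172 (251.33333333333331, 130.0)
chan R [695.5  33.4 123.9] 0.11608505226209481 (256.6666666666667, 127.66666666666667)
botL [584.8  25.4  55.3] 3.5323573149596244 (260.0, 177.66666666666669)
botR [596.7 -14.   63.5] 7.4543201034235596 (275.0, 173.33333333333334)
far right corner [713.9   1.4 130.2] 3.1050984248615126 (269.3333333333333, 119.33333333333333)
near right corner [580.9 -45.2  70.1] 9.426636408108362 (287.0, 179.0)
far left corner [685.2  82.3 135.1] 4.340210462965401 (237.0, 129.0)
```

View pics/wrist0.png

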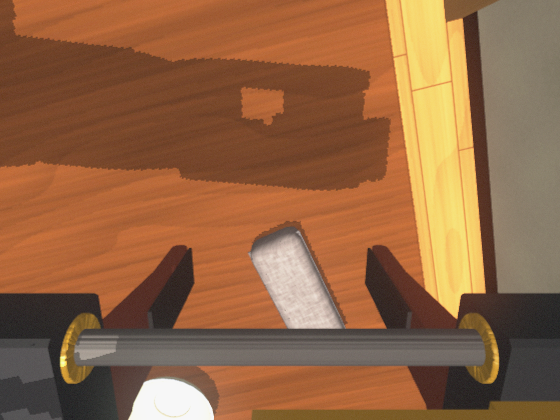

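Wrist view: only the eraser and the dish edge in sight. Fingers hide the lower half (rows >245). Rough checks agree: the key lies at about (452,-300) with yaw 31° and top at about 21 mm. The pocket seat is at about (640,21,90) with yaw about 20°. First I go to a look pose above the rack.

```bash
cat >> h.py <<'E'
def Rt(yaw,tilt=0): # tool x along yaw (deg) up a slope of tilt deg, z into the face
    c,s=np.cos(np.radians(yaw)),np.sin(np.radians(yaw));ct,st=np.cos(np.radians(tilt)),np.sin(np.radians(tilt))
    x=np.array([c*ct,s*ct,st]);z=np.array([c*st,s*st,-ct]);return np.c_[x,np.cross(z,x),z]
def plan(p,R,n,obs=None):
    "constant row (linear,angular) repeated n times"
    o=obs or ctrl.get_obs();R0=Ro.from_rotvec(o["orientation"]).as_matrix()
    w=Ro.from_matrix(R0.T@R).as_rotvec()/n
    M=sum(Ro.from_rotvec(w*k).as_matrix() for k in range(n))
    v=np.linalg.solve(M,R0.T@(np.asarray(p,float)-o["ee_pos"]))
    print(n,"rows: lin",np.round(v,2).tolist(),"ang",np.round(w,4).tolist(),"|v|",round(np.linalg.norm(v),1),"deg",round(np.degrees(np.linalg.norm(w)),2))
def snap(name):
    o=ctrl.get_obs();im=ctrl.get_image("wrist")[:,:,::-1].copy();cv2.imwrite(f"pics/{name}.png",im);np.save(f"pics/{name}.npy",np.r_[o["ee_pos"],o["orientation"]]);return o
def load(name):
    a=np.load(f"pics/{name}.npy");return cv2.imread(f"pics/{name}.png"),cam("wrist",dict(ee_pos=a[:3],orientation=a[3:]))
E
python3 -c "
from h import *
plan([602,8,230],Rt(19.7),30)"
```

```text
30 rows: lin [-28.53, 17.64, -0.27] ang [-0.0, 0.0, 0.0854] |v| 33.5 deg 4.89
```

```bash
python3 -m pendant '{"grip":[1,1,1,1,1,1,1,1,1,1,1,1],"linear":[[-28.5,17.6,-0.3],[-28.5,17.6,-0.3],[-28.5,17.6,-0.3],[-28.5,17.6,-0.3],[-28.5,17.6,-0.3],[-28.5,17.6,-0.3],[-28.5,17.6,-0.3],[-28.5,17.6,-0.3],[-28.5,17.6,-0.3],[-28.5,17.6,-0.3],[-28.5,17.6,-0.3],[-28.5,17.6,-0.3]],"angular":[[0,0,0.0854],[0,0,0.0854],[0,0,0.0854],[0,0,0.0854],[0,0,0.0854],[0,0,0.0854],[0,0,0.0854],[0,0,0.0854],[0,0,0.0854],[0,0,0.0854],[0,0,0.0854],[0,0,0.0854]]}'
python3 -m pendant '{"grip":[1,1,1,1,1,1,1,1,1,1,1,1],"linear":[[-28.5,17.6,-0.3],[-28.5,17.6,-0.3],[-28.5,17.6,-0.3],[-28.5,17.6,-0.3],[-28.5,17.6,-0.3],[-28.5,17.6,-0.3],[-28.5,17.6,-0.3],[-28.5,17.6,-0.3],[-28.5,17.6,-0.3],[-28.5,17.6,-0.3],[-28.5,17.6,-0.3],[-28.5,17.6,-0.3]],"angular":[[0,0,0.0854],[0,0,0.0854],[0,0,0.0854],[0,0,0.0854],[0,0,0.0854],[0,0,0.0854],[0,0,0.0854],[0,0,0.0854],[0,0,0.0854],[0,0,0.0854],[0,0,0.0854],[0,0,0.0854]]}'
python3 -m pendant '{"grip":[1,1,1,1,1,1,1,1],"linear":[[-28.5,17.6,-0.3],[-28.5,17.6,-0.3],[-28.5,17.6,-0.3],[-28.5,17.6,-0.3],[-28.5,17.6,-0.3],[-28.5,17.6,-0.3],[0,0,0],[0,0,0]],"angular":[[0,0,0.0854],[0,0,0.0854],[0,0,0.0854],[0,0,0.0854],[0,0,0.0854],[0,0,0.0854],[0,0,0],[0,0,0]]}'
python3 - <<'E'
from h import *
snap("w1");o=ctrl.get_obs();print(o["t"],o["ee_pos"],Ro.from_rotvec(o["orientation"]).as_matrix().round(3))
plan([452-30*.861,-300-30*.509,230],Rt(30.6),20)
E
```

```text
t: 1.15
ee_pos: [527.6, 548.6, 225.6]
orientation: [-1.857, -2.534, 0.001]
ft_force: [0.9, 0.8, -0.2]
width: 87.6
grasp_force: 0.0
t: 2.15
ee_pos: [673.9, 192.3, 229.4]
orientation: [2.861, 1.298, -0.001]
ft_force: [-0.1, -0.6, 0.1]
width: 88.1
grasp_force: 0.0
t: 2.82
ee_pos: [600.4, 7.8, 231.8]
orientation: [-3.096, -0.534, 0.0]
ft_force: [1.1, -0.7, 0.0]
width: 88.0
grasp_force: 0.0
2.8667 [601.1565374    8.75744797 231.823162  ] [[ 0.942  0.337  0.   ]
 [ 0.337 -0.942  0.   ]
 [ 0.    -0.    -1.   ]]
20 rows: lin [-14.77, 11.04, 0.09] ang [-0.0, -0.0, -0.0095] |v| 18.4 deg 0.55
```

View pics/w1.png

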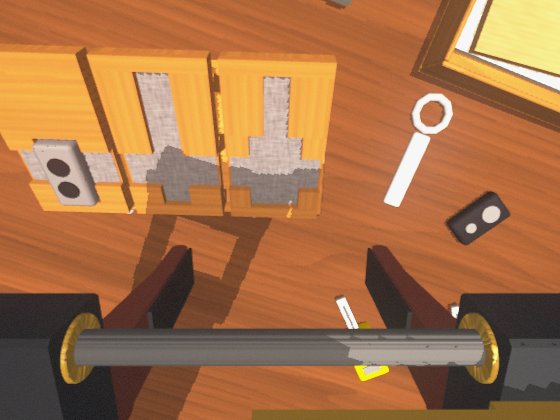

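Wrist view 1: the key pocket's blade channel spans cols 264–290 from row 77, with the wide part down to about row 205 in the right-hand module (220–335). The slim pocket is at (160–215) and the remote at (70,175). Next I shift sideways for a second rack view.

```bash
python3 -m pendant '{"grip":[1,1,1,1,1,1],"linear":[[-3,32,0],[-3,33,0],[-3,33,0],[-3,32,0],[0,0,0],[0,0,0]],"angular":[[0,0,0],[0,0,0],[0,0,0],[0,0,0],[0,0,0],[0,0,0]]}'
python3 - <<'E'
from h import *
snap("w2")
a=cv2.imread("pics/w1.png")[40:225,210:345];b=cv2.imread("pics/w2.png")[40:225,60:230]
im=np.zeros((600,800,3),np.uint8);b0=60
A=cv2.resize(a,None,fx=2.9,fy=3.2,interpolation=3);B=cv2.resize(b,None,fx=2.3,fy=3.2,interpolation=3)
im[:A.shape[0],:A.shape[1]]=A;im[:B.shape[0],400:400+B.shape[1]]=B;cv2.imwrite("pics/crop2.png",im)
plan([452-30*.861,-300-30*.509,230],Rt(30.6),10)
E
```

```text
t: 3.37
ee_pos: [634.5, -117.7, 231.2]
orientation: [-3.095, -0.537, -0.0]
ft_force: [0.4, -0.1, -0.3]
width: 87.8
grasp_force: 0.0
10 rows: lin [-27.22, 9.41, 0.12] ang [-0.0001, 0.0, -0.019] |v| 28.8 deg 1.09
```

View pics/crop2.png

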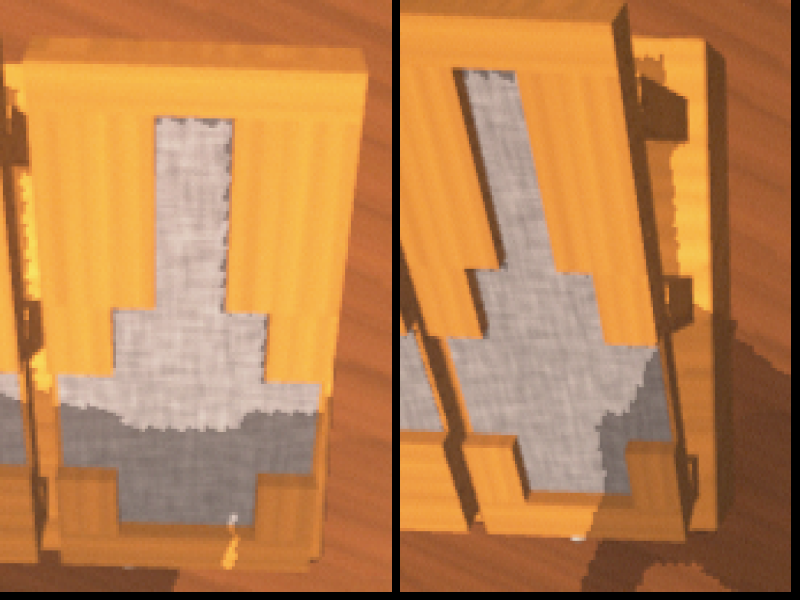

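The crops show the pocket's rail corners crisply. I use the right-hand and lower-left corners, where the rail-top edge is unambiguous. Next: triangulate, fit, and go over the key.

```bash
python3 -m pendant '{"grip":[1,1,1,1,1,1,1,1,1,1,1,1],"linear":[[-27.2,9.4,0],[-27.2,9.4,0],[-27.2,9.4,0],[-27.2,9.4,0],[-27.2,9.4,0],[-27.2,9.4,0],[-27.2,9.4,0],[-27.2,9.4,0],[-27.2,9.4,0],[-27.2,9.4,0],[0,0,0],[0,0,0]],"angular":[[0,0,-0.019],[0,0,-0.019],[0,0,-0.019],[0,0,-0.019],[0,0,-0.019],[0,0,-0.019],[0,0,-0.019],[0,0,-0.019],[0,0,-0.019],[0,0,-0.019],[0,0,0],[0,0,0]]}'
python3 - <<'E'
from h import *
from scipy.optimize import least_squares
np.set_printoptions(precision=1,suppress=True)
snap("k1")
_,c1=load("w1");_,c2=load("w2")
A=[(233,118),(229,312),(266,381),(257,474),(118,468)];B=[(515,72),(553,272),(604,345),(629,441),(515,436)]
M=np.array([(64,-10,7),(14.5,-10,7),(-6,-22.5,7),(-42,-22.5,7),(-42,22.5,7)],float)
A=[(210+x/2.9,40+y/3.2) for x,y in A];B=[(60+(x-400)/2.3,40+y/3.2) for x,y in B]
P=[]
for a,b in zip(A,B):
    p,e=tri(c1,a,c2,b);P.append(p);print(p,e)
P=np.array(P);print("dists 64..-42:",np.linalg.norm(P[0]-P[3]),"want 106.7;  across",np.linalg.norm(P[3]-P[4]),"want 45")
def F(v,tilt=None): # v x y z yaw tilt
    R=Rt(v[3],v[4]);R=np.c_[R[:,0],-R[:,1],-R[:,2]]
    return v[:3]+M@R.T
def res(v): 
    X=F(v);return np.r_[[proj(c1,x)-a for x,a in zip(X,A)],[proj(c2,x)-b for x,b in zip(X,B)]].ravel()
s=least_squares(res,[640,21,90,19.7,25]);print("free",s.x,"rms px",np.sqrt(np.mean(s.fun**2)))
s=least_squares(lambda v:res([*v,25]),[640,21,90,19.7]);print("25deg",s.x,"rms",np.sqrt(np.mean(s.fun**2)));print(s.fun.reshape(-1,2))
E
```

```text
t: 4.42
ee_pos: [425.8, -315.2, 231.8]
orientation: [-3.03, -0.828, -0.001]
ft_force: [0.4, -1.0, -0.6]
width: 88.0
grasp_force: 0.0
[694.6  33.  122.7] 0.2673341596847266
[652.6  18.3 106.8] 0.05445252629870297
[638.2   1.1  94.8] 0.2758919143294862
[609.3  -8.1  72.6] 0.09477282647178613
[596.2  34.9  74.6] 0.3534014460697155
dists 64..-42: 107.10292430244657 want 106.7;  across 44.97590091394913 want 45
free [640.7  25.6  89.3  17.6  28.9] rms px 0.9446937895873991
25deg [640.   25.8  86.9  18.1] rms 1.5298075866735221
[[-0.3 -0.9]
 [-1.5 -1.5]
 [-0.8 -1.6]
 [-0.2  2.1]
 [-0.5  2.7]
 [ 1.2 -1.2]
 [ 2.4 -1.2]
 [ 1.1 -1.8]
 [-1.2  2.1]
 [-0.5  2.4]]
```

View pics/k1.png

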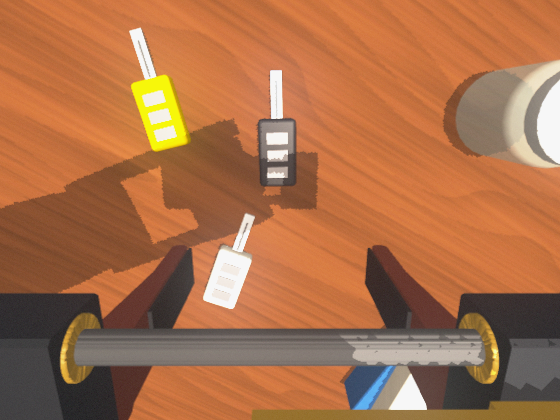

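Wrist view: the key fob spans cols 259–296, rows 119–186, with the tip at (276,70). The yellow and white ones are at left. The rack residuals point to the lower notch corners being floor corners: the camera sees that rail's up-slope wall. I refit with those at floor level, and measure the key.

```bash
python3 - <<'E'
from h import *
from scipy.optimize import least_squares
np.set_printoptions(precision=2,suppress=True)
_,c1=load("w1");_,c2=load("w2")
A=[(233,118),(229,312),(266,381),(257,474),(118,468)];B=[(515,72),(553,272),(604,345),(629,441),(515,436)]
M=np.array([(64,-10,7),(14.5,-10,7),(-6,-22.5,7),(-42,-22.5,0),(-42,22.5,0)],float)
A=[(210+x/2.9,40+y/3.2) for x,y in A];B=[(60+(x-400)/2.3,40+y/3.2) for x,y in B]
def F(v):
    R=Rt(v[3],v[4]);R=np.c_[R[:,0],-R[:,1],-R[:,2]];return v[:3]+M@R.T
def res(v): 
    X=F(v);return np.r_[[proj(c1,x)-a for x,a in zip(X,A)],[proj(c2,x)-b for x,b in zip(X,B)]].ravel()
for n,s in(("free",least_squares(res,[640,21,90,19.7,25])),("25",least_squares(lambda v:res([*v,25]),[640,21,90,19.7]))):
    print(n,s.x,"rms px",np.sqrt(np.mean(s.fun**2)))
print(s.fun.reshape(-1,2))
# key
im,c=load("k1")
roi=np.zeros(im.shape[:2],np.uint8);roi[60:195,245:310]=1
hsv=cv2.cvtColor(im,cv2.COLOR_BGR2HSV)
fob=((hsv[:,:,1]<90)|(hsv[:,:,2]<60)).astype(np.uint8)*roi
n,l,st,ce=cv2.connectedComponentsWithStats(fob);k=1+np.argmax(st[1:,4]);m=(l==k).astype(np.uint8);print(st[k])
f=m.copy();f[:121]=0
blade=m.copy();blade[117:]=0
ys,xs=np.nonzero(blade);pl=np.polyfit(ys,xs,1);print("blade line col at rows 72,115",np.polyval(pl,[72,115]),"top row",ys.min(),"width",[(xs[ys==r].min(),xs[ys==r].max()) for r in(80,100)])
print([(r,np.nonzero(f[r])[0][[0,-1]].tolist()) for r in(125,140,155,170,180)])
# buttons (tops at z~20)
w=((hsv[:,:,1]<60)&(hsv[:,:,2]>120)).astype(np.uint8)*roi;w[:122]=0
n,l,st,ce=cv2.connectedComponentsWithStats(w);print(st,ce)
a=cv2.resize(im[60:195,240:315],None,fx=4.4,fy=4.4,interpolation=3);b=cv2.resize(m[60:195,240:315]*255,None,fx=4.4,fy=4.4,interpolation=0)
cv2.imwrite("pics/crop3.png",np.hstack([a,cv2.merge([b]*3)]))
E
```

```text
free [639.14  25.16  91.18  17.88  24.67] rms px 0.41190276175674856
25 [639.19  25.13  91.37  17.85] rms px 0.4258370295316982
[[ 0.75  0.12]
 [-0.87  0.25]
 [-0.05  0.39]
 [ 0.11 -0.37]
 [ 0.01  0.12]
 [-0.64 -0.39]
 [ 0.82  0.32]
 [-0.22  0.05]
 [-0.39 -0.3 ]
 [ 0.48 -0.22]]
[ 258   70   38  116 3038]
blade line col at rows 72,115 [275.26 276.41] top row 70 width [(np.int64(270), np.int64(281)), (np.int64(270), np.int64(282))]
[(125, [258, 294]), (140, [259, 295]), (155, [259, 295]), (170, [260, 295]), (180, [260, 295])]
[[     0      0    560    420 233697]
 [   261    122     33     40   1226]
 [   267    166     21     18    277]] [[279.52 209.91]
 [276.82 140.39]
 [276.92 173.33]]
```

View pics/crop3.png

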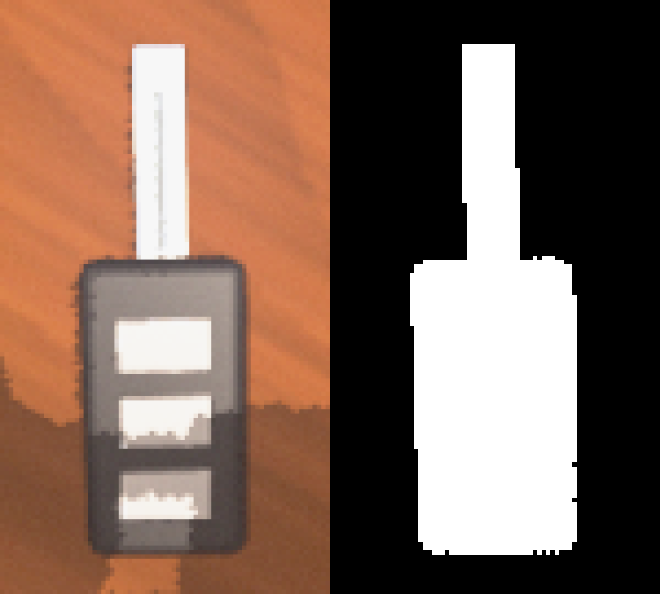

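The key crop is clean: fob's rear edge at row 185.7, front edge at about row 119, blade tip at row 70 and col 276. The rack fit is now good: 0.4 px, with free tilt 24.7° against 25°. The two-view heights of the key (buttons 21.9, tip 11.6) match the text.

```bash
python3 - <<'E'
from h import *
np.set_printoptions(precision=2,suppress=True)
_,c=load("k1");z=lambda x,y:(240+x/4.4,60+y/4.4)
L=[onz(c,z(*p),20) for p in((81,262),(88,553))];Rr=[onz(c,z(*p),20) for p in((245,262),(246,553))]
fr=(L[0]+Rr[0])/2;bk=(L[1]+Rr[1])/2;tip=onz(c,z(160,44),10)
d=tip-bk;print("fr",fr,"bk",bk,"tip",tip,"len fob",np.linalg.norm(fr-bk),"width",np.linalg.norm(L[0]-Rr[0]),"full",np.hypot(*d[:2]))
yaw=np.degrees(np.arctan2(d[1],d[0]));yl=[np.degrees(np.arctan2(*(a[0]-a[1])[1::-1])) for a in(L,Rr)];print("yaw",yaw,yl)
u=d[:2]/np.hypot(*d[:2]);mid=bk[:2]+36*u;org=(bk[:2]+60*u+tip[:2]-60*u)/2;print("mid",mid,"from origin",org-24*u)
p=(mid+org-24*u)/2
plan([*p,60],Rt(yaw),8);plan([*p,3.5],Rt(yaw),12)
E
```

```text
fr [ 479.62 -280.56   20.  ] bk [ 419.74 -316.86   20.  ] tip [ 521.37 -255.19   10.  ] len fob 70.02359848015111 width 38.62108152041752 full 118.88284595273976
yaw 31.24848877755856 [np.float64(30.971147144807844), np.float64(31.467611230895187)]
mid [ 450.51 -298.18] from origin [ 450.04 -298.47]
8 rows: lin [3.62, -0.22, 21.47] ang [-0.0, -0.0001, -0.0014] |v| 21.8 deg 0.08
12 rows: lin [2.41, -0.15, 19.02] ang [-0.0, -0.0, -0.0009] |v| 19.2 deg 0.05
```

```bash
python3 -m pendant '{"grip":[1,1,1,1,1,1,1,1,1,1,1,1],"linear":[[3.6,-0.2,28],[3.6,-0.2,28],[3.6,-0.2,28],[3.6,-0.2,28],[3.6,-0.2,28],[3.6,-0.2,28],[3.6,-0.2,15],[3.6,-0.2,15],[0,0,15],[0,0,10],[0,0,0],[0,0,0]],"angular":[[0,0,-0.0014],[0,0,-0.0014],[0,0,-0.0014],[0,0,-0.0014],[0,0,-0.0014],[0,0,-0.0014],[0,0,-0.0014],[0,0,-0.0014],[0,0,0],[0,0,0],[0,0,0],[0,0,0]]}'
python3 -c "
from h import *
plan([450.3,-298.3,4],Rt(31.25),1)"
```

```text
t: 5.47
ee_pos: [450.0, -298.6, 8.4]
orientation: [-3.024, -0.847, 0.001]
ft_force: [-0.5, -0.2, 0.2]
width: 88.2
grasp_force: 0.0
1 rows: lin [0.44, -0.14, 4.41] ang [-0.0009, 0.0003, 0.0009] |v| 4.4 deg 0.08
```

```bash
python3 -m pendant '{"grip":[1,1,-1,-1,-1,-1,-1,-1,-1,-1,-1,-1],"linear":[[0.4,0,2.2],[0,0,2.2],[0,0,0],[0,0,0],[0,0,0],[0,0,0],[0,0,0],[0,0,0],[0,0,0],[0,0,0],[0,0,0],[0,0,0]],"angular":[[0,0,0],[0,0,0],[0,0,0],[0,0,0],[0,0,0],[0,0,0],[0,0,0],[0,0,0],[0,0,0],[0,0,0],[0,0,0],[0,0,0]]}'
python3 -c "
from h import *
o=ctrl.get_obs();print(o['ee_pos'],o['width'],o['grasp_force'])"
```

```text
t: 6.47
ee_pos: [449.9, -299.4, 4.3]
orientation: [-3.026, -0.846, 0.0]
ft_force: [-0.8, 0.4, 1.7]
width: 39.8
grasp_force: 30.0
[ 449.86573891 -299.44799944    4.27994659] 39.796183324714065 30.000111758708954
```

Gripped: width 39.8 mm, 30 N. Lift and check the key in the hand.

```bash
python3 -m pendant '{"grip":[-1,-1,-1,-1,-1,-1,-1,-1,-1,-1],"linear":[[0,0,-10],[0,0,-20],[0,0,-28],[0,0,-28],[0,0,-28],[0,0,-28],[0,0,-20],[0,0,-10],[0,0,0],[0,0,0]],"angular":[[0,0,0],[0,0,0],[0,0,0],[0,0,0],[0,0,0],[0,0,0],[0,0,0],[0,0,0],[0,0,0],[0,0,0]]}'
python3 - <<'E'
from h import *
np.set_printoptions(precision=2,suppress=True)
o=snap("g1")
p=np.array([639.17,25.15,91.27]);R=Rt(17.87,25)
tgt=lambda h,dx=0:p+R[:,0]*(-24+dx)-R[:,2]*(4.2+h)
print(o["ee_pos"],o["width"],tgt(60),tgt(0))
plan(tgt(60),R,18)
im=cv2.imread("pics/g1.png");cv2.imwrite("pics/crop4.png",cv2.resize(im[60:300,170:390],None,fx=2.4,fy=2.4,interpolation=3))
E
```

```text
t: 7.3
ee_pos: [449.8, -299.3, 176.3]
orientation: [3.025, 0.845, 0.0]
ft_force: [-0.3, 0.5, -1.1]
width: 40.2
grasp_force: 30.0
[ 449.75 -299.32  176.28] 40.1695532317368 [592.64  10.15 139.31] [616.78  17.93  84.93]
18 rows: lin [13.91, -12.28, 4.87] ang [-0.0029, 0.0242, 0.0127] |v| 19.2 deg 1.57
```

View pics/crop4.png

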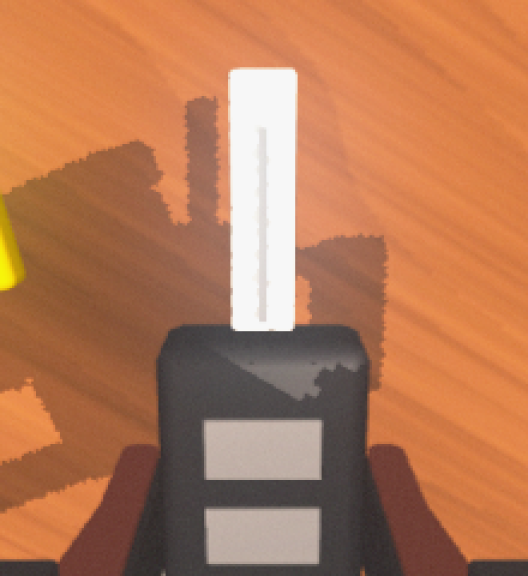

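In hand: the key is straight, blade centred, tip at (279.4,88.3). I work out its offset along the tool's x and the final transfer.

```bash
python3 - <<'E'
from h import *
np.set_printoptions(precision=2,suppress=True)
p=ctrl.camera_params("wrist");T=np.array(p["T_tool_cam"]);f=210/np.tan(np.radians(p["vfov"])/2)
def tp(uv,z):
    d=T[:3,:3]@[(uv[0]-p["cx"])/f,(uv[1]-p["cy"])/f,1];o=T[:3,3];return o+d*(z-o[2])/d[2]
c=lambda x,y:(170+x/2.4,60+y/2.4)
t=tp(c(262.5,68),-5.8);b=tp(c(263,328),-5.8);print("tip",t,"want 84; blade root",b,"want 36")
print("button mid",tp(c(262,450),-15.8))
E
```

```text
tip [83.99 -0.24 -5.8 ] want 84; blade root [36.81 -0.18 -5.8 ] want 36
button mid [ 15.78  -0.39 -15.8 ]
```

The key is held with no offset (tip at 84.0, as it must be). I move to 60 mm off the seat along the normal.

```bash
python3 -m pendant '{"grip":[-1,-1,-1,-1,-1,-1,-1,-1,-1,-1,-1,-1],"linear":[[13.9,-12.3,4.9],[13.9,-12.3,4.9],[13.9,-12.3,4.9],[13.9,-12.3,4.9],[13.9,-12.3,4.9],[13.9,-12.3,4.9],[13.9,-12.3,4.9],[13.9,-12.3,4.9],[13.9,-12.3,4.9],[13.9,-12.3,4.9],[13.9,-12.3,4.9],[13.9,-12.3,4.9]],"angular":[[-0.0029,0.0242,0.0127],[-0.0029,0.0242,0.0127],[-0.0029,0.0242,0.0127],[-0.0029,0.0242,0.0127],[-0.0029,0.0242,0.0127],[-0.0029,0.0242,0.0127],[-0.0029,0.0242,0.0127],[-0.0029,0.0242,0.0127],[-0.0029,0.0242,0.0127],[-0.0029,0.0242,0.0127],[-0.0029,0.0242,0.0127],[-0.0029,0.0242,0.0127]]}'
python3 -m pendant '{"grip":[-1,-1,-1,-1,-1,-1,-1,-1],"linear":[[13.9,-12.3,4.9],[13.9,-12.3,4.9],[13.9,-12.3,4.9],[13.9,-12.3,4.9],[13.9,-12.3,4.9],[13.9,-12.3,4.9],[0,0,0],[0,0,0]],"angular":[[-0.0029,0.0242,0.0127],[-0.0029,0.0242,0.0127],[-0.0029,0.0242,0.0127],[-0.0029,0.0242,0.0127],[-0.0029,0.0242,0.0127],[-0.0029,0.0242,0.0127],[0,0,0],[0,0,0]]}'
python3 - <<'E'
from h import *
np.set_printoptions(precision=2,suppress=True)
p=np.array([639.17,25.15,91.27]);R=Rt(17.87,25)
plan(p+R[:,0]*(-24)-R[:,2]*(4.2+25),R,1)
o=snap("p1");im=cv2.imread("pics/p1.png");cv2.imwrite("pics/crop5.png",cv2.resize(im[0:300,140:420],None,fx=2,fy=2,interpolation=3))
E
```

```text
t: 8.35
ee_pos: [535.0, -88.8, 136.9]
orientation: [-3.006, -0.594, -0.442]
ft_force: [-0.3, 0.0, 0.4]
width: 39.8
grasp_force: 30.0
t: 9.02
ee_pos: [591.8, 10.7, 137.7]
orientation: [-2.967, -0.47, -0.654]
ft_force: [0.1, -0.5, -0.8]
width: 39.9
grasp_force: 30.0
1 rows: lin [1.38, 0.84, 33.78] ang [-0.0007, 0.0022, 0.0022] |v| 33.8 deg 0.18
```

View pics/crop5.png

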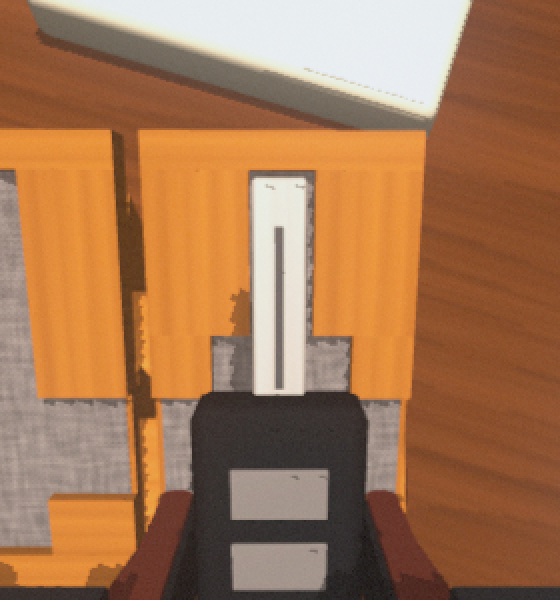

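View: the key hangs just over its pocket. Blade centre is at about crop col 278, channel centre at about 282, channel end at row 170. In tool axes the pocket is about 2.2 mm further up the slope and about 1.1 mm to +y, so I descend to about 25 mm with that correction.

```bash
python3 -m pendant '{"grip":[-1,-1,-1,-1,-1,-1],"linear":[[1.1,0.6,8],[1,0.5,10],[0,0,10],[0,0,6],[0,0,0],[0,0,0]],"angular":[[0,0.001,0.001],[0,0.001,0.001],[0,0,0],[0,0,0],[0,0,0],[0,0,0]]}'
python3 - <<'E'
from h import *
np.set_printoptions(precision=2,suppress=True)
p=np.array([639.17,25.15,91.27]);R=Rt(17.87,25)
plan(p+R[:,0]*(-24)-R[:,2]*(4.2),R,1)
o=snap("p2");im=cv2.imread("pics/p2.png");cv2.imwrite("pics/crop6.png",cv2.resize(im[0:280,140:420],None,fx=2.1,fy=2.1,interpolation=3))
E
```

```text
t: 9.57
ee_pos: [608.6, 13.9, 108.7]
orientation: [-2.966, -0.464, -0.661]
ft_force: [0.1, -0.0, -0.6]
width: 40.0
grasp_force: 30.0
1 rows: lin [-1.94, -1.31, 25.35] ang [0.0005, -0.0019, -0.0014] |v| 25.5 deg 0.14
```

View pics/crop6.png

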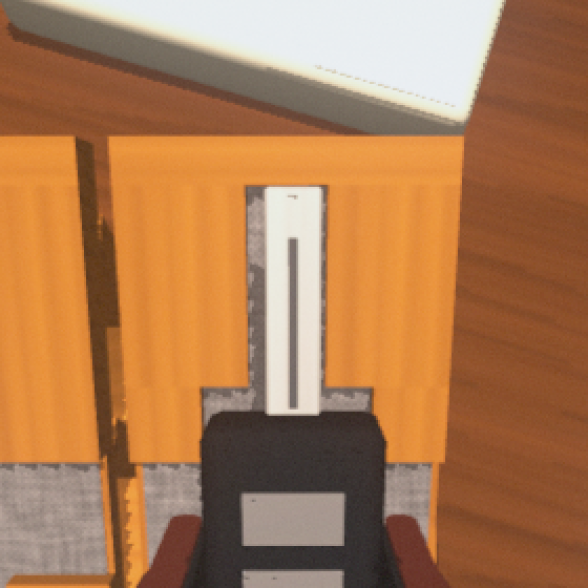

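View: blade centre at col 293.5 against channel centre 286.5, so 1.3 mm to -y. Along the slope it is about 1.1 mm too far, because the arm was still settling before. I correct, descend part way, let it settle and check.

```bash
python3 -m pendant '{"grip":[-1,-1,-1,-1,-1,-1,-1,-1],"linear":[[-0.6,-0.7,3],[-0.6,-0.6,4],[0,0,4],[0,0,3],[0,0,0],[0,0,0],[0,0,0],[0,0,0]],"angular":[[0,0,0],[0,0,0],[0,0,0],[0,0,0],[0,0,0],[0,0,0],[0,0,0],[0,0,0]]}'
python3 - <<'E'
from h import *
p=np.array([639.17,25.15,91.27]);R=Rt(17.87,25)
plan(p+R[:,0]*(-24)-R[:,2]*(4.2),R,1)
o=snap("p3");im=cv2.imread("pics/p3.png");cv2.imwrite("pics/crop7.png",cv2.resize(im[40:280,160:400],None,fx=2.5,fy=2.5,interpolation=3))
E
```

```text
t: 10.28
ee_pos: [613.3, 16.7, 96.6]
orientation: [-2.966, -0.465, -0.663]
ft_force: [0.7, 0.3, -0.2]
width: 39.9
grasp_force: 30.0
1 rows: lin [-1.64, -0.11, 12.16] ang [0.0011, -0.0036, -0.001] |v| 12.3 deg 0.22
```

View pics/crop7.png

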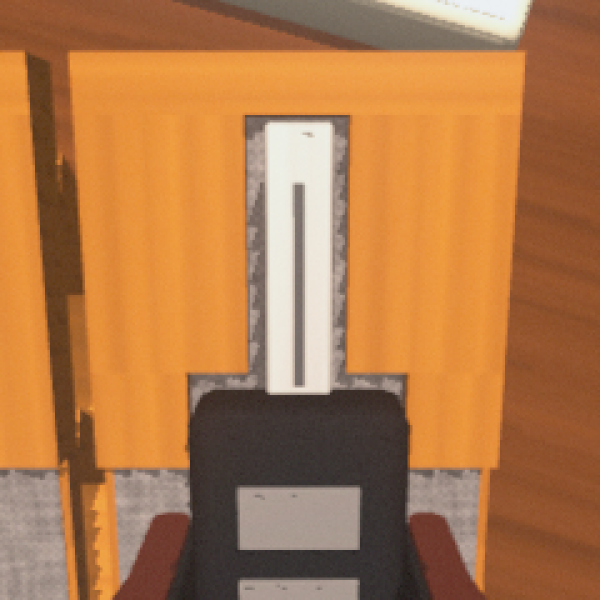

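Now blade and channel are centred to about 0.3 mm across. Along, about 0.5 mm too far up. I descend gently.

```bash
python3 -m pendant '{"grip":[-1,-1,-1,-1,-1,-1,-1,-1,-1],"linear":[[-0.3,0,2],[-0.3,0,2],[0,0,2],[0,0,2],[0,0,2],[0,0,1],[0,0,0],[0,0,0],[0,0,0]],"angular":[[0,-0.002,0],[0,-0.001,0],[0,0,0],[0,0,0],[0,0,0],[0,0,0],[0,0,0],[0,0,0],[0,0,0]]}'
python3 - <<'E'
from h import *
p=np.array([639.17,25.15,91.27]);R=Rt(17.87,25)
plan(p+R[:,0]*(-24)-R[:,2]*(4.2),R,1);o=ctrl.get_obs();print(R.T@o["ft_force"])
E
```

```text
t: 11.08
ee_pos: [617.2, 18.0, 86.3]
orientation: [-2.968, -0.465, -0.659]
ft_force: [-0.0, -0.5, -0.5]
width: 39.9
grasp_force: 30.0
1 rows: lin [-0.91, -0.07, 1.07] ang [0.001, -0.0004, -0.001] |v| 1.4 deg 0.08
[-0.36841877  0.46351165  0.3828404 ]
```

```bash
python3 -m pendant '{"grip":[-1,-1,-1,-1],"linear":[[0,0,0.6],[0,0,0.6],[0,0,0],[0,0,0]],"angular":[[0,0,0],[0,0,0],[0,0,0],[0,0,0]]}'
python3 - <<'E'
from h import *
p=np.array([639.17,25.15,91.27]);R=Rt(17.87,25)
plan(p+R[:,0]*(-24)-R[:,2]*(4.2),R,1);o=ctrl.get_obs();print(R.T@o["ft_force"])
E
```

```text
t: 11.42
ee_pos: [617.6, 18.1, 85.2]
orientation: [-2.967, -0.465, -0.659]
ft_force: [0.8, -0.4, -1.4]
width: 40.1
grasp_force: 30.0
1 rows: lin [-0.89, -0.05, -0.13] ang [0.001, -0.0004, -0.001] |v| 0.9 deg 0.08
[0.02837829 0.60629466 1.55743022]
```

```bash
python3 -m pendant '{"grip":[-1,-1,-1,-1,-1],"linear":[[0,0,0.5],[0,0,0.5],[0,0,0],[0,0,0],[0,0,0]],"angular":[[0,0,0],[0,0,0],[0,0,0],[0,0,0],[0,0,0]]}'
python3 - <<'E'
from h import *
p=np.array([639.17,25.15,91.27]);R=Rt(17.87,25)
plan(p+R[:,0]*(-24)-R[:,2]*(4.2),R,1);o=ctrl.get_obs();print(R.T@o["ft_force"])
E
```

```text
t: 11.83
ee_pos: [618.0, 18.3, 84.3]
orientation: [-2.967, -0.465, -0.659]
ft_force: [0.3, 0.0, -0.6]
width: 39.5
grasp_force: 30.0
1 rows: lin [-0.92, -0.06, -1.12] ang [0.001, -0.0004, -0.001] |v| 1.5 deg 0.08
[0.0263993  0.06769122 0.62845201]
```

```bash
python3 -m pendant '{"grip":[-1,-1,-1,-1,-1],"linear":[[0,0,0.5],[0,0,0.5],[0,0,0],[0,0,0],[0,0,0]],"angular":[[0,0,0],[0,0,0],[0,0,0],[0,0,0],[0,0,0]]}'
python3 - <<'E'
from h import *
p=np.array([639.17,25.15,91.27]);R=Rt(17.87,25)
plan(p+R[:,0]*(-24)-R[:,2]*(4.2),R,1);o=ctrl.get_obs();print(R.T@o["ft_force"])
E
```

```text
t: 12.25
ee_pos: [618.2, 18.3, 83.9]
orientation: [-2.967, -0.465, -0.659]
ft_force: [-4.3, -1.8, 7.2]
width: 39.6
grasp_force: 30.0
1 rows: lin [-0.94, -0.05, -1.56] ang [0.0009, -0.0008, -0.001] |v| 1.8 deg 0.09
[-1.17888471  0.35617309 -8.54249525]
```

Contact: 8.5 N along the normal, key on the floor. I release by opening to about 51 mm.

```bash
python3 -m pendant '{"grip":[0.16,0.16,0.16,0.16,0.16,0.16],"linear":[[0,0,0],[0,0,0],[0,0,0],[0,0,0],[0,0,0],[0,0,0]],"angular":[[0,0,0],[0,0,0],[0,0,0],[0,0,0],[0,0,0],[0,0,0]]}'
python3 -m pendant '{"grip":[0.16,0.16,0.16,0.16,0.16,0.16,0.16,0.16,0.16,0.16],"linear":[[0,0,-3],[0,0,-5],[0,0,-8],[0,0,-12],[0,0,-15],[0,0,-20],[0,0,-20],[0,0,-15],[0,0,0],[0,0,0]],"angular":[[0,0,0],[0,0,0],[0,0,0],[0,0,0],[0,0,0],[0,0,0],[0,0,0],[0,0,0],[0,0,0],[0,0,0]]}'
python3 - <<'E'
from h import *
o=snap("r1");im=cv2.imread("pics/r1.png");cv2.imwrite("pics/crop8.png",cv2.resize(im[40:300,150:410],None,fx=2.3,fy=2.3,interpolation=3))
E
```

```text
t: 12.75
ee_pos: [618.4, 18.4, 83.3]
orientation: [-2.968, -0.465, -0.659]
ft_force: [-1.4, -0.3, -0.3]
width: 50.9
grasp_force: 0.0
t: 13.58
ee_pos: [579.3, 5.5, 173.4]
orientation: [-2.968, -0.465, -0.662]
ft_force: [0.3, -0.4, -0.3]
width: 50.8
grasp_force: 0.0
```

View pics/crop8.png

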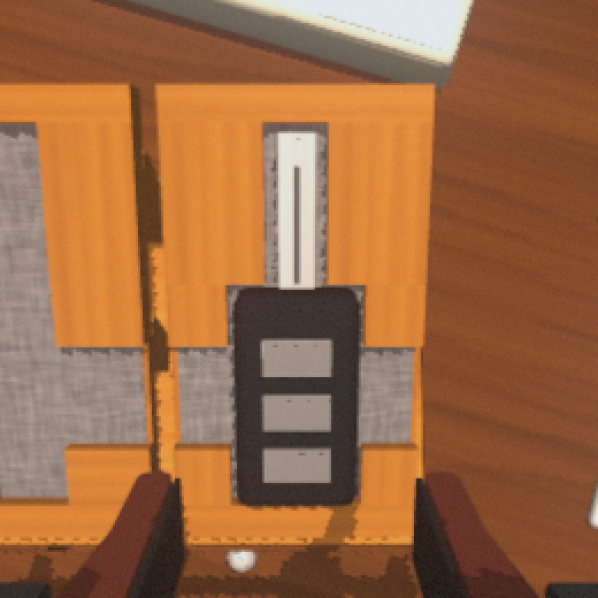

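The key lies in its pocket, fob between the rails. I check it numerically against the pocket's corners in the same view.

```bash
python3 - <<'E'
from h import *
np.set_printoptions(precision=2,suppress=True)
_,c=load("r1");p=np.array([639.17,25.15,91.27]);R=Rt(17.87,25);R=np.c_[R[:,0],-R[:,1],-R[:,2]]
def at(x,y,z):
    o,d=ray(c,(150+x/2.3,40+y/2.3));o=R.T@(o-p);d=R.T@d;return (o+d*(z-o[2])/d[2])[:2]
for n,a,w in[("chan end L",(263,123,7),(64,10)),("chan end R",(328,123,7),(64,-10)),("shoulder L",(264,285,7),(14.5,10)),("notch L",(229,347,7),(-6,22.5)),("notch R",(365,347,7),(-6,-22.5)),
 ("KEY tip",(297.5,132,10),(60,0)),("KEY blade root",(297,289,10),(12,0)),("KEY rear L",(237,504,20),(-60,20)),("KEY rear R",(358,504,20),(-60,-20)),("KEY front L",(238,290,20),(12,20)),("KEY front R",(360,290,20),(12,-20))]:
    q=at(*a);print(n,q,"diff",q-w)
E
```

```text
chan end L [63.21  9.79] diff [-0.79 -0.21]
chan end R [63.19 -9.91] diff [-0.81  0.09]
shoulder L [13.94 10.13] diff [-0.56  0.13]
notch L [-6.39 21.84] diff [-0.39 -0.66]
notch R [ -6.49 -22.67] diff [-0.49 -0.17]
KEY tip [60.52 -0.65] diff [ 0.52 -0.65]
KEY blade root [13.11 -0.43] diff [ 1.11 -0.43]
KEY rear L [-56.33  19.44] diff [ 3.67 -0.56]
KEY rear R [-56.44 -20.37] diff [ 3.56 -0.37]
KEY front L [14.44 17.56] diff [ 2.44 -2.44]
KEY front R [ 14.36 -19.59] diff [2.36 0.41]
```

```bash
python3 - <<'E'
from h import *
np.set_printoptions(precision=2,suppress=True)
_,c=load("k1");u=np.radians(31.25);U=np.array([[np.cos(u),np.sin(u)],[-np.sin(u),np.cos(u)]]);org=np.array([450.2,-298.3])+24*U[0]
k=lambda x,y,z:U@(onz(c,(240+x/4.4,60+y/4.4),z)[:2]-org)
print("k1 tip",k(160,44,10),"rear",k(167,553,20))
_,c2=load("r1");p=np.array([639.17,25.15,91.27]);R=Rt(17.87,25);R=np.c_[R[:,0],-R[:,1],-R[:,2]]
def at(x,y,z):
    o,d=ray(c2,(150+x/2.3,40+y/2.3));o=R.T@(o-p);d=R.T@d;return (o+d*(z-o[2])/d[2])[:2]
for b,r in(((115,318,211,373),(261,339,332,377)),((120,396,211,446),(262,394,332,432)),((119,471,211,519),(263,448,331,482))):
    A=np.array([k(b[0],b[1],20),k(b[2],b[3],20)]);
    for z in(17,20):
        B=np.array([at(r[0],r[1],z),at(r[2],r[3],z)]);print(z,"k1 ctr",A.mean(0),"w",abs(A[0]-A[1]),"rack ctr",B.mean(0),"w",abs(B[0]-B[1]),"diff",B.mean(0)-A.mean(0))
E
```

```text
k1 tip [59.18 -0.33] rear [-59.82  -0.35]
17 k1 ctr [-9.12 -0.15] w [13.24 22.78] rack ctr [-7.71 -0.3 ] w [12.4 22.4] diff [ 1.41 -0.15]
20 k1 ctr [-9.12 -0.15] w [13.24 22.78] rack ctr [-6.96 -0.29] w [12.25 22.13] diff [ 2.16 -0.14]
17 k1 ctr [-27.13  -0.49] w [12.38 21.9 ] rack ctr [-25.95  -0.43] w [12.91 22.53] diff [1.19 0.06]
20 k1 ctr [-27.13  -0.49] w [12.38 21.9 ] rack ctr [-24.98  -0.42] w [12.75 22.25] diff [2.15 0.07]
17 k1 ctr [-45.27  -0.11] w [12.22 22.45] rack ctr [-43.87  -0.39] w [12.01 22.31] diff [ 1.4  -0.28]
20 k1 ctr [-45.27  -0.11] w [12.22 22.45] rack ctr [-42.68  -0.39] w [11.86 22.03] diff [ 2.59 -0.27]
```

The button positions and sizes match a key lying flat on the floor: no tilt, about 0.2 mm off across and about 2 mm up the slope, inside the limits. The robot is clear, so I hand in.

```bash
python3 -c "
from workcell import ctrl
print(ctrl.close_job())"
```

```text
the job is handed in; nothing more can be done
None
```

The key is in its own pocket, buttons up, flat on the floor and released, about 2 mm up the slope of the seat by the last picture; I handed the job in at about 14 s, and no verdict came back.

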